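Probe the fixture plate for its proud rest button and press it level

ROBOT

A 7-joint arm with a two-finger parallel gripper is mounted at the origin on a cart in front of the work surface, level with it; the furniture and walls round the work are solid. World frame = base frame: x ahead of the robot, y to its left, z up, the work surface at z = 0. Lengths are in m, angles in rad, forces in N, time in s.
With the tool pointing down it reaches from about 0.425 to 0.925 m from the base axis. Payload 6.8 kg.
Tool frame: the origin (TCP) lies on the centre line of the jaws, within the pads' length; the fingertips stand 8 mm ahead of it and the grasp point (between the pads) lies 11 mm behind it; z points along the fingers, y is the line along which they close (so a half turn about z gives the same grasp; the last joint's range is limited). The gripper opens to 88 mm and grips with 3 to 60 N. Pads are 20 mm wide; open, the fingers measure 115 mm over their backs; the gripper's body (75 mm by 178 mm) begins 61 mm behind the grasp point.
Start: joints at [1.109, 0.477, 0.022, 1.555, -0.011, 1.109, -0.083], TCP at [0.234, -0.633, 0.231] pointing down, gripper open.
Joint ranges: [-2.96, 2.96], [-0.34, 2.1], [-1.41, 1.46], [0.24, 2.44], [-1.37, 4.51], [0.17, 1.92], [-2.96, 2.96]. Speed limits (rad/s): [2.39, 2.39, 3.14, 3.14, 3.14, 3.14, 3.14].

INTERFACE

Orientations are given as [roll, pitch, yaw] about the fixed x, y, z axes, in that order (R = Rz(yaw) Ry(pitch) Rx(roll)).
In Python, from rig import ctrl gives the robot as it stands.
- The arm moves only by the shell command python3 -m jog 'ROWS' [FORCE]. ROWS is a JSON object of lists of equal length, an entry for each row: "fingers": the finger opening in cm, from 0 to 8.78; "linear": the shift along the tool's x, y, z in cm, a list of three; "delta_rot": the turn, a rotation vector about the tool's x, y, z in degrees, a list of three. In form: {"fingers": [fingers, ...], "linear": [[x, y, z], ...], "delta_rot": [[ax, ay, az], ...]}. A call has exactly 5 rows; each row shifts and turns the commanded pose from where the row before left it, along the tool's axes as they then stand; what a row does not reach is not made up. A row lasts 1/12 s, in which the tool goes at most 41.7 mm and 7.16 degrees, less where a joint would pass 70% of its speed; a pose out of reach is approached as far as the arm can. A call is refused whole if a number of a shift passes 4.17 or a number of a turn 7.16, either way. A call with a gripper value outside its range is refused whole. The fingers move at their own pace and stop on an object; FORCE is the grip in N (left out, the last holds). Time passes only in rows, so rows that do not move let the fingers close, or fill a call up. It gives the time, the measured TCP pose, the force, the opening and the grip force at its end, in the units of the state.
- ctrl.state(): the state, without advancing time (a new reading comes with each control period).
- ctrl.camera(name): name is "side" or "top"; returns a dict with "color" (420x560x3 uint8, red, green, blue), "intrinsics" (3x3 intrinsics, pixels), "dist" ([k1, k2, p1, p2, k3] as OpenCV has them; the pictures are not rectified), "origin" and "orientation" of the camera in the world. Camera axes: x right, y down, z forward; pixel columns grow to the right and rows downward; lengths in m; the calibration is good to about 2 mm. A picture is of the moment at which its call begins. There is no depth.
- ctrl.close_job(): hands the job in; it is judged then, once.
Trained networks look in a picture, given as the dict that the camera call returned (one of the last four; its "shot" number tells which), for a name from the list of things; names that differ only in an ending like _2 or _b are one class to them, and where a whole thing is asked for, a point or a joint stands for the part that bears it (a point fixed in the world has none). Each returns a list of dicts, best first, with "conf" (0 to 1); they miss things now and then, are a little off and sometimes report something else, mostly with a low value. They report only what shows in the picture. A call takes as long as a camera call. They do not tell look-alikes from the thing itself.
- ctrl.boxes_of(picture, thing): "box" ([left, top, right, bottom] in pixels, round what is visible of it).
- ctrl.cut_out(picture, thing): "pixels" (420x560 bool, what is visible of it) and "box" ([left, top, right, bottom] in pixels, round what is visible of it).
The state is a dict: "t": time; "q": joint angles; "qvel": joint speeds; "effort": joint torques, N m; "position": TCP position; "tcp_rot": TCP orientation; "wrist_force": force on the tool from outside, world axes, zero at the start; "moment": the same for the moment, N m; "gripper_width": opening from 0.0 (shut) to 1.0 (fully open); "gripper_force": force on a finger pad.
Only numpy, scipy, OpenCV 4.12 (cv2) and the standard library are available. Lean on these libraries where they do the work, as an engineer would, in place of code of your own. Each camera call takes 0.05 s, during which the arm holds its last target. There are 200 camera calls.

TASK

Three of the four rest buttons on the notched metal plate are level and one has crept up. Take the sprung probe from its wooden stand and touch each button lightly with it in turn, starting at the notched corner and going round clockwise as seen from above, without pushing any of them in; then, with the probe, slowly press the button that stands proud down until it is level with the other three, no deeper. Put the probe back upright in its stand, fully home on its collar, and leave the other things on the table alone.

Things in the scene. Friction and masses are not known exactly. Their poses are not given: they have to be found in the camera images.
- plate: Aluminium fixture plate screwed to the table, 130 mm (its x) by 110 mm (its y), 18 mm thick, with a 16 mm square notch cut from its +x +y corner. Origin: centre of its underside; z up. Any yaw. In it stand four like steel rest buttons, 18 mm across, flat on top, each in a 22 mm brass bush that ends 2 mm below a level button's top. Which is proud (pad_0, in bush_0), by how much, and the level vary.
- spot_0 (a point): Centre of the rest button next to the notch (first), at the height of the plate's upper face (+40, +30 mm in plate x, y). Button top: 6 to 12 mm above this point if level (all level ones alike), 3 to 5 mm more if proud. A tight press fit: it holds still below about 12 N, above that it slides slowly down and stays there; it cannot be pulled up. Travel below level: 7 mm.
- spot_1 (a point): Centre of the rest button second in clockwise order, at the height of the plate's upper face (+40, -30 mm in plate x, y). Button top: 6 to 12 mm above this point if level (all level ones alike), 3 to 5 mm more if proud. A tight press fit: it holds still below about 12 N, above that it slides slowly down and stays there; it cannot be pulled up. Travel below level: 7 mm.
- spot_2 (a point): Centre of the rest button third in clockwise order, at the height of the plate's upper face (-40, -30 mm in plate x, y). Button top: 6 to 12 mm above this point if level (all level ones alike), 3 to 5 mm more if proud. A tight press fit: it holds still below about 12 N, above that it slides slowly down and stays there; it cannot be pulled up. Travel below level: 7 mm.
- spot_3 (a point): Centre of the rest button fourth in clockwise order, at the height of the plate's upper face (-40, +30 mm in plate x, y). Button top: 6 to 12 mm above this point if level (all level ones alike), 3 to 5 mm more if proud. A tight press fit: it holds still below about 12 N, above that it slides slowly down and stays there; it cannot be pulled up. Travel below level: 7 mm.
- probe: Hand probe, 0.11 kg, upright in the stand. Origin: centre of the underside of its round steel collar (32 mm across, 5 mm thick); z up. Above the collar a ribbed black handle, 18 x 18 mm, sides along x and y, 5 to 51 mm above the origin: grip it just above the collar. Below: steel shank, 14 mm in diameter, 40 mm long, then a sprung plunger, 7 mm in diameter, its round nose 60 mm below the origin.
- probe_nose (a point): End of the probe's plunger when free, on the axis 60 mm below the probe's origin (fixed to the probe's body; does not move with the plunger). The plunger yields up to 8 mm at about 0.5 N per mm (4 N when fully in), then is solid.
- stand: Fixed wooden block, 64 x 64 mm, 75 mm high. Origin: centre of its underside. An upright through hole 21 mm wide in the middle takes the probe's 14 mm shank; the collar rests on the block's top, the nose then hangs 15 mm above the table.
- stand_mouth (a point): Centre of the hole's mouth on the top of the stand, 75 mm above the table; here the probe's origin lies when it is home.
- tape: Bystander: roll of masking tape lying flat, 56 mm across, 16 mm high. Origin: centre of its underside. Leave alone.
- cutter: Bystander: small side cutter with red handles, lying, 45 x 108 x 10 mm. Origin: centre of its underside. Leave alone.
- paint: Bystander: dropper bottle of paint, 25 mm across, 82 mm high, upright. Origin: centre of its underside. Leave alone.
- mixing_cup: Bystander: small metal cup, 33 mm across, 26 mm high, upright. Origin: centre of its underside. Leave alone.
Mind the look-alikes: they are no part of the job. What is shaped like the probe but blue is not meant.

How it is judged:
By the outcome, as a careful person would: the job done as asked, in the order asked, and still so for the second after the job is handed in, with the robot touching nothing.
It also fails if it takes over 67 s, if anything falls off the work surface, if the arm or the gripper's body presses on something with over 40 N, if the wrist force passes 120 N, or if a joint passes its speed limit or range.

## Working session

There is one attempt and no reset: what is moved stays moved. The work goes in short steps, Python scripts to look and compute and a shell command to move; the robot and the scene stay as the last step left them, time stands still between calls to the robot, and variables do not carry over. Pictures are saved under pics/ and viewed, at most 10 in all, crops included, and the job is handed in when it is done.

```bash
ls; mkdir -p pics; python3 - <<'E'
from rig import ctrl
import cv2, numpy as np
s=ctrl.state(); print({k:np.round(v,3).tolist() for k,v in s.items()})
for n in("side","top"):
    p=ctrl.camera(n); cv2.imwrite(f"pics/{n}0.png",p["color"][:,:,::-1])
    print(n,p["shot"],p["intrinsics"],p["dist"],p["origin"],p["orientation"])
    for t in("plate","probe","stand","spot_0","paint","mixing_cup","tape","cutter","pad_0"):
        try: print(t,[(round(d["conf"],2),np.round(d["box"]).tolist()) for d in ctrl.boxes_of(p,t)])
        except Exception as e: print(t,e)
E
```

```text
pics
{'t': 0.0, 'q': [1.109, 0.478, 0.022, 1.556, -0.012, 1.109, -0.083], 'qvel': [-0.0, 0.002, 0.0, 0.001, 0.001, 0.001, 0.001], 'effort': [0.0, -58.285, 1.534, -27.261, -0.054, 0.017, 0.0], 'position': [0.234, -0.633, 0.23], 'tcp_rot': [-3.14, 0.0, 0.354], 'wrist_force': [-0.689, -0.107, -0.807], 'moment': [-0.006, 0.005, -0.007], 'gripper_force': 0.0, 'gripper_width': 1.003}
side 1 [[491.00111354   0.         288.57299939]
 [  0.         491.00111354 201.51661216]
 [  0.           0.           1.        ]] [0.05897744 0.         0.         0.         0.        ] [ 0.64129053 -0.89686429  0.623424  ] [-2.12203581  0.01539629  0.05750752]
plate [(0.75, [237.0, 203.0, 316.0, 241.0]), (0.58, [241.0, 234.0, 262.0, 264.0]), (0.53, [235.0, 159.0, 246.0, 188.0])]
probe [(0.83, [243.0, 232.0, 262.0, 263.0]), (0.62, [198.0, 236.0, 213.0, 281.0])]
stand [(0.76, [237.0, 248.0, 274.0, 302.0])]
spot_0 [(0.59, [239.0, 197.0, 314.0, 242.0])]
paint [(0.68, [235.0, 159.0, 247.0, 188.0]), (0.3, [237.0, 250.0, 273.0, 304.0])]
mixing_cup [(0.55, [320.0, 287.0, 336.0, 306.0])]
tape [(0.73, [318.0, 286.
[... 472 characters left out ...]
414e-01] [-2.93596175 -0.00547583 -1.695146  ]
plate [(0.92, [220.0, 187.0, 288.0, 260.0])]
probe [(0.59, [352.0, 206.0, 369.0, 223.0]), (0.52, [352.0, 256.0, 370.0, 272.0]), (0.52, [339.0, 202.0, 380.0, 237.0])]
stand [(0.73, [338.0, 200.0, 381.0, 238.0]), (0.48, [180.0, 269.0, 197.0, 283.0])]
spot_0 [(0.89, [223.0, 186.0, 289.0, 260.0])]
paint [(0.66, [183.0, 270.0, 199.0, 282.0]), (0.5, [222.0, 186.0, 286.0, 258.0])]
mixing_cup [(0.44, [352.0, 156.0, 366.0, 172.0]), (0.43, [310.0, 157.0, 337.0, 182.0])]
tape [(0.92, [312.0, 157.0, 336.0, 184.0])]
cutter [(0.7, [163.0, 196.0, 184.0, 242.0])]
pad_0 it knows: cutter, mixing_cup, paint, plate, probe, probe_nose, spot, stand, stand_mouth, tape
```

```bash
python3 - <<'E'
import cv2,numpy as np
a=cv2.imread("pics/side0.png")[145:325,180:360]; b=cv2.imread("pics/top0.png")[140:300,150:400]
cv2.imwrite("pics/side0c.png",cv2.resize(a,None,fx=3.3,fy=3.3,interpolation=cv2.INTER_CUBIC))
cv2.imwrite("pics/top0c.png",cv2.resize(b,None,fx=3.2,fy=3.2,interpolation=cv2.INTER_CUBIC))
E
```

```text
(no output)
```

View pics/side0c.png

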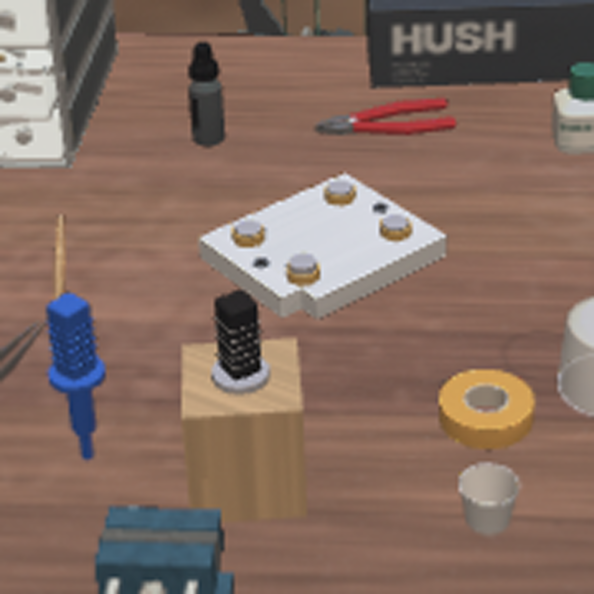

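View pics/top0c.png

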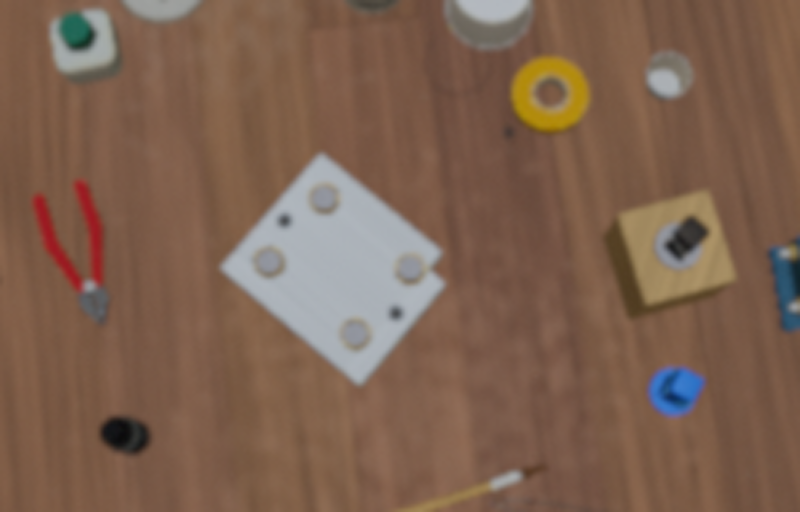

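The side crop shows the black probe in the stand, with its collar at about (241,376), and the free blue look-alike on the left. The plate's notch faces the stand, near side crop (308,300) and top crop (440,268). The button tops in the top crop are at (410,268), (355,333), (268,261) and (323,197). Next I triangulate these points and zoom in on the probe.

```bash
cat > geo.py <<'E'
import numpy as np, cv2
from scipy.spatial.transform import Rotation as Ro
from scipy.optimize import least_squares
CAM={"side":(491.00111354,288.57299939,201.51661216,0.05897744,[0.64129053,-0.89686429,0.623424],[-2.12203581,0.01539629,0.05750752]),
"top":(429.31574199,277.8498925,211.6048119,-0.08350943,[3.74718562e-01,6.36272263e-04,9.78020414e-01],[-2.93596175,-0.00547583,-1.695146])}
def proj(n,P):
    f,cx,cy,k,o,e=CAM[n]; R=Ro.from_euler("xyz",e).as_matrix()
    rv,_=cv2.Rodrigues(R.T)
    return cv2.projectPoints(np.atleast_2d(np.float64(P)),rv,-R.T@np.array(o),np.array([[f,0,cx],[0,f,cy],[0,0,1.]]),np.array([k,0,0,0,0]))[0][:,0]
def tri(ps,pt):
    r=least_squares(lambda X:np.r_[proj("side",X)[0]-ps,proj("top",X)[0]-pt],[.6,0,.05],x_scale=.01); return r.x,np.abs(r.fun).max()
S=lambda c:(np.array(c)+.5)/3.3-.5+[180,145]
T=lambda c:(np.array(c)+.5)/3.2-.5+[150,140]
E
python3 - <<'E'
from geo import *
for n,s,t in [("b0",(303,262),(410,268)),("b_",(395,221),(355,333)),("bl",(249,229),(323,197)),("bk",(340,186),(268,261))]:
    pass
import itertools
ss=[(303,262),(395,221),(249,229),(340,186)]; tt=[(410,268),(355,333),(323,197),(268,261)]
for i in range(4):
  for j in range(4):
    X,e=tri(S(ss[i]),T(tt[j])); 
    if e<3: print("button",i,j,X.round(4),round(e,2))
for nm,s,t in [("collar",(241,374),(680,246)),("handletop",(235,301),(691,229)),("tapehole",(488,397),(551,92))]:
    print(nm,*tri(S(s),T(t)))
for q in [(616,213),(709,191),(736,280),(643,306)]:
    r=least_squares(lambda X:proj("top",[X[0],X[1],.075])[0]-T(q),[.6,0],x_scale=.01);print("standcorner",r.x.round(4))
a=cv2.imread("pics/side0.png")[225:275,230:285]; b=cv2.imread("pics/top0.png")[195:245,335:385]
k=lambda i:cv2.resize(i,(400,400),interpolation=cv2.INTER_CUBIC)
cv2.imwrite("pics/z.png",np.hstack([k(a[:50,:50]),k(b)]))
E
```

```text
button 0 0 [ 0.5444 -0.0254  0.0286] 0.29
button 1 2 [0.6028 0.0295 0.0265] 0.09
button 2 1 [0.5038 0.0183 0.0251] 0.23
button 3 3 [0.5619 0.0731 0.0267] 0.26
collar [ 0.52823289 -0.20569864  0.07748618] 0.31219805937985257
handletop [ 0.52854392 -0.20394799  0.1250821 ] 0.4342702704643102
tapehole [ 0.66393609 -0.14446343  0.01627873] 0.35523155084035807
standcorner [ 0.5557 -0.167 ]
standcorner [ 0.5631 -0.2324]
standcorner [ 0.5003 -0.2402]
standcorner [ 0.4908 -0.1751]
```

View pics/z.png

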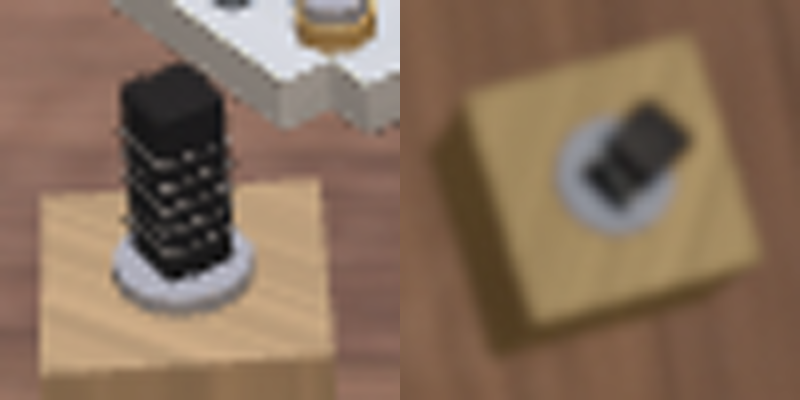

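```bash
python3 - <<'E'
from geo import *
print("blue collar",*tri(S((77,372)),T((674,393))),"top",*tri(S((70,302)),T((684,382))))
I={n:cv2.imread(f"pics/{n}0.png").astype(int) for n in CAM}
roi={"side":(225,265,235,270),"top":(203,225,350,375)}
M={}
for n,(a,b,c,d) in roi.items():
    m=np.zeros((420,560),bool); m[a:b,c:d]=(I[n].max(2)<95)[a:b,c:d]
    m=cv2.morphologyEx(m.astype(np.uint8),cv2.MORPH_CLOSE,np.ones((3,3)))
    k,l,st,_=cv2.connectedComponentsWithStats(m); M[n]=l==1+st[1:,4].argmax(); print(n,M[n].sum(),st[1:,4])
def cost(p,pr=0):
    x,y,w=p; c=0
    b=np.array([[i,j,k] for i in(-9,9) for j in(-9,9) for k in(5,51)])*.001
    P=Ro.from_euler("z",w,degrees=True).apply(b)+[x,y,.075]
    for n in M:
        h=cv2.convexHull(proj(n,P).astype(np.float32)); im=np.zeros((420*1,560),np.uint8)
        a,bb,cc,d=roi[n]; im=np.zeros(((bb-a)*8,(d-cc)*8),np.uint8)
        cv2.fillConvexPoly(im,np.round((h-[cc-.5,a-.5]+0)*8).astype(int),1)
        m=np.kron(M[n][a:bb,cc:d],np.ones((8,8)))
        c+=1-(im*m).sum()/np.maximum(im,m).sum()
    return c
res=[]
for w in range(0,90,5):
    best=min((cost((x,y,w)),x,y) for x in np.arange(.523,.535,.0015) for y in np.arange(-.210,-.199,.0015))
    print(w,np.round(best,4))
E
```

```text
blue collar [ 0.43291543 -0.18867451  0.06286416] 0.5317086817188965 top [ 0.43471187 -0.1868003   0.10969523] 0.0816862581146438
side 317 [  1 317]
top 94 [94]
0 [ 0.5323  0.5275 -0.204 ]
5 [ 0.5654  0.5275 -0.204 ]
10 [ 0.5812  0.5275 -0.204 ]
15 [ 0.5265  0.5275 -0.204 ]
20 [ 0.4697  0.5275 -0.2025]
25 [ 0.4235  0.5275 -0.2025]
30 [ 0.3926  0.5275 -0.2025]
35 [ 0.3864  0.5275 -0.204 ]
40 [ 0.4056  0.5275 -0.2025]
45 [ 0.4435  0.5275 -0.204 ]
50 [ 0.4658  0.5275 -0.204 ]
55 [ 0.4857  0.5275 -0.204 ]
60 [ 0.5064  0.5275 -0.204 ]
65 [ 0.5111  0.5275 -0.204 ]
70 [ 0.5037  0.5275 -0.204 ]
75 [ 0.5095  0.5275 -0.204 ]
80 [ 0.5081  0.5275 -0.204 ]
85 [ 0.5125  0.5275 -0.204 ]
```

```bash
python3 -m jog '{"fingers":[5,5,5,5,5],"linear":[[0,0,0],[0,0,0],[3.69,-1.54,0],[3.69,-1.54,0],[3.69,-1.54,0]],"delta_rot":[[0,0,-6.4],[0,0,-6.3],[0,0,0],[0,0,0],[0,0,0]]}' 50
python3 -m jog '{"fingers":[5,5,5,5,5],"linear":[[3.69,-1.54,0],[3.69,-1.54,0],[3.69,-1.54,0],[3.69,-1.54,0],[3.69,-1.54,0]],"delta_rot":[[0,0,0],[0,0,0],[0,0,0],[0,0,0],[0,0,0]]}'
python3 -m jog '{"fingers":[5,5,5,5,5],"linear":[[3.69,-1.54,0],[3.69,-1.54,0],[3.69,-1.54,0],[3.69,-1.54,0],[3.69,-1.54,0]],"delta_rot":[[0,0,0],[0,0,0],[0,0,0],[0,0,0],[0,0,0]]}'
python3 -m jog '{"fingers":[5,5,5,5,5],"linear":[[0,0,0],[0,0,0],[0,0,0],[0,0,0],[0,0,0]],"delta_rot":[[0,0,0],[0,0,0],[0,0,0],[0,0,0],[0,0,0]]}'
```

```text
t: 1.32
position: [0.3017, -0.5334, 0.2305]
tcp_rot: [3.141, -0.0, 0.574]
wrist_force: [0.4, 0.5, 0.3]
gripper_width: 0.66
gripper_force: 0.0
t: 1.73
position: [0.4153, -0.3676, 0.231]
tcp_rot: [3.141, -0.0, 0.575]
wrist_force: [1.0, -1.0, 0.2]
gripper_width: 0.572
gripper_force: 0.0
t: 2.15
position: [0.5282, -0.2026, 0.231]
tcp_rot: [3.141, -0.0, 0.575]
wrist_force: [0.8, -0.7, -0.3]
gripper_width: 0.567
gripper_force: 0.0
t: 2.57
position: [0.5265, -0.206, 0.2307]
tcp_rot: [3.141, 0.001, 0.573]
wrist_force: [-0.6, -0.2, 0.9]
gripper_width: 0.569
gripper_force: 0.0
```

```bash
python3 -m jog '{"fingers":[5,5,5,5,5],"linear":[[0.2,-0.1,2],[0,0,3.5],[0,0,3.5],[0,0,3.5],[0,0,1.6]],"delta_rot":[[0,0,0],[0,0,0],[0,0,0],[0,0,0],[0,0,0]]}'
python3 -m jog '{"fingers":[5,5,5,5,5],"linear":[[0,0,0],[0,0,0],[0,0,0],[0,0,0],[0,0,0]],"delta_rot":[[0,0,0],[0,0,0],[0,0,0],[0,0,0],[0,0,0]]}'
python3 - <<'E'
from rig import ctrl
import cv2
p=ctrl.camera("side");cv2.imwrite("pics/s1.png",cv2.resize(p["color"][190:310,190:330,::-1],None,fx=5,fy=5,interpolation=2))
print(ctrl.state()["position"])
E
```

```text
t: 2.98
position: [0.5254, -0.203, 0.0858]
tcp_rot: [-3.138, 0.004, 0.573]
wrist_force: [-0.2, 0.1, -0.9]
gripper_width: 0.572
gripper_force: 0.0
t: 3.4
position: [0.5295, -0.2028, 0.0913]
tcp_rot: [3.139, -0.002, 0.575]
wrist_force: [-0.5, -0.1, -0.4]
gripper_width: 0.568
gripper_force: 0.0
[ 0.52933894 -0.20268474  0.09108057]
```

View pics/s1.png

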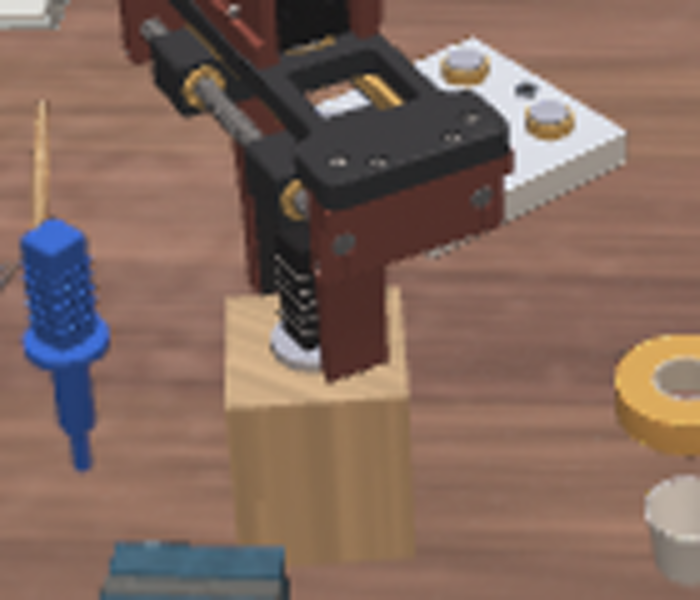

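The fingers are around the black handle, with the tips just above the collar (crop (300,345)). I'll close the gripper.

```bash
for i in 1 2; do python3 -m jog '{"fingers":[1,1,1,1,1],"linear":[[0,0,0],[0,0,0],[0,0,0],[0,0,0],[0,0,0]],"delta_rot":[[0,0,0],[0,0,0],[0,0,0],[0,0,0],[0,0,0]]}' 50; done; python3 - <<'E'
from rig import ctrl
import numpy as np
for i in range(6):
    ctrl.camera("side"); s=ctrl.state(); print(s["t"],np.round(s["position"],4),np.round(s["tcp_rot"],4),np.round(s["wrist_force"],2),np.round(s["moment"],2))
E
```

```text
t: 3.87
position: [0.5285, -0.2023, 0.0897]
tcp_rot: [3.141, 0.0, 0.575]
wrist_force: [1.3, 0.1, -0.6]
gripper_width: 0.229
gripper_force: 0.2
t: 4.28
position: [0.5285, -0.2023, 0.0897]
tcp_rot: [3.141, -0.0, 0.575]
wrist_force: [-0.3, -0.4, -0.3]
gripper_width: 0.201
gripper_force: 50.0
4.3333 [ 0.5285 -0.2024  0.0897] [ 3.1414 -0.      0.5754] [0.1  0.36 0.53] [-0.18 -0.03  0.01]
4.3833 [ 0.5285 -0.2024  0.0897] [ 3.1414 -0.      0.5754] [-1.41 -1.28  0.5 ] [-0.25 -0.    0.03]
4.4333 [ 0.5285 -0.2024  0.0897] [3.1414 0.     0.5754] [ 0.15 -1.54  0.27] [-0.17 -0.03  0.  ]
4.4833 [ 0.5285 -0.2024  0.0897] [ 3.1414 -0.      0.5754] [ 0.09 -1.07  0.11] [-0.25 -0.06 -0.  ]
4.5333 [ 0.5286 -0.2024  0.0897] [ 3.1414e+00 -1.0000e-04  5.7540e-01] [-0.24 -0.91 -0.18] [-0.24 -0.02 -0.01]
4.5833 [ 0.5285 -0.2024  0.0897] [ 3.1414 -0.      0.5754] [-0.35 -1.41  0.45] [-0.2  -0.05  0.03]
```

```bash
python3 -m jog '{"fingers":[1,1,1,1,1],"linear":[[0,0,-1],[0,0,-1.5],[0,0,-2],[0,0,-2],[0,0,-1.5]],"delta_rot":[[0,0,0],[0,0,0],[0,0,0],[0,0,0],[0,0,0]]}'
python3 -m jog '{"fingers":[1,1,1,1,1],"linear":[[0,0,0],[1.1,-1.4,0],[2.2,-2.8,0],[2.2,-2.8,0],[2.2,-2.8,0]],"delta_rot":[[0,0,0],[0,0,0],[0,0,0],[0,0,0],[0,0,0]]}'
python3 -m jog '{"fingers":[1,1,1,1,1],"linear":[[2.2,-2.8,0],[1.1,-1.4,0],[0,0,0],[0,0,1.5],[0,0,1.5]],"delta_rot":[[0,0,0],[0,0,0],[0,0,0],[0,0,0],[0,0,0]]}'
python3 -m jog '{"fingers":[1,1,1,1,1],"linear":[[0,0,0.5],[0,0,0],[0,0,0],[0,0,0],[0,0,0]],"delta_rot":[[0,0,0],[0,0,0],[0,0,0],[0,0,0],[0,0,0]]}'
cat > avg.py <<'E'
import sys,numpy as np
from rig import ctrl
n=int(sys.argv[1]); F=[];P=[];E=[]
for i in range(n):
    p=ctrl.camera("side"); s=ctrl.state(); F.append(s["wrist_force"]);P.append(s["position"]);E.append(s["effort"])
F,P,E=map(np.array,(F,P,E))
print("t",s["t"],"pos",P.mean(0).round(5),"sd",P.std(0).round(5),"F",F.mean(0).round(2),"sd",F.std(0).round(2),"eff24",E.mean(0)[[1,3,5]].round(3),"sd",E.std(0)[[1,3,5]].round(3),"nose",(P.mean(0)[2]-.0747).round(4))
if len(sys.argv)>2:
    import cv2; cv2.imwrite(sys.argv[2],cv2.resize(p["color"][150:290,200:360,::-1],None,fx=4,fy=4,interpolation=2))
E
python3 avg.py 10 pics/a.png
```

```text
t: 5.0
position: [0.5288, -0.202, 0.1717]
tcp_rot: [3.141, -0.001, 0.576]
wrist_force: [-0.2, -0.1, -1.4]
gripper_width: 0.2
gripper_force: 50.0
t: 5.42
position: [0.539, -0.077, 0.169]
tcp_rot: [-3.141, 0.001, 0.574]
wrist_force: [1.3, 0.6, -2.4]
gripper_width: 0.205
gripper_force: 50.0
t: 5.83
position: [0.5448, -0.0251, 0.1394]
tcp_rot: [3.141, -0.001, 0.576]
wrist_force: [-0.5, 0.7, -1.6]
gripper_width: 0.205
gripper_force: 50.0
t: 6.25
position: [0.5451, -0.0252, 0.1354]
tcp_rot: [3.141, -0.001, 0.575]
wrist_force: [-0.4, 0.6, -1.1]
gripper_width: 0.204
gripper_force: 50.0
t 6.75 pos [ 0.5448  -0.02499  0.13499] sd [1.7e-04 5.0e-05 2.4e-04] F [ 0.17  0.06 -1.01] sd [0.41 0.32 0.47] eff24 [-48.424 -22.628  -0.062] sd [0.082 0.021 0.001] nose 0.0603
```

View pics/a.png

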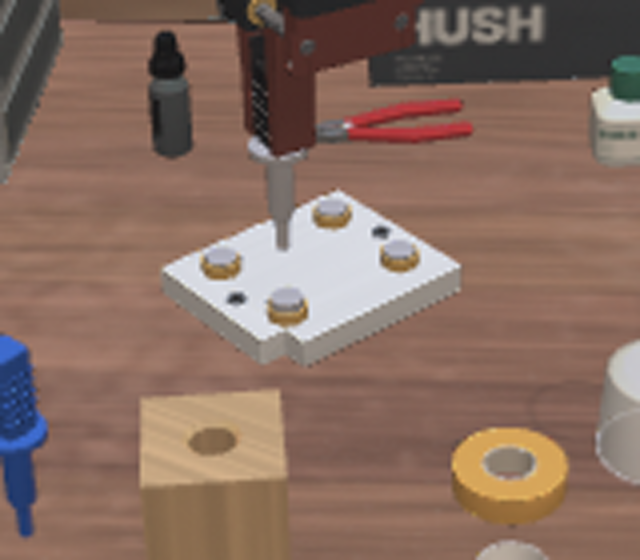

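The stand is empty. The probe hangs upright in the gripper, its nose at crop (283,248), above button 0 at (288,297), which looks taller than the others. Next come stepped touches.

```bash
python3 -m jog '{"fingers":[1,1,1,1,1],"linear":[[0,0,0.5],[0,0,0.7],[0,0,0.5],[0,0,0.3],[0,0,0]],"delta_rot":[[0,0,0],[0,0,0],[0,0,0],[0,0,0],[0,0,0]]}' >/dev/null; python3 avg.py 6
python3 -m jog '{"fingers":[1,1,1,1,1],"linear":[[0,0,0.1],[0,0,0.2],[0,0,0.2],[0,0,0.1],[0,0,0]],"delta_rot":[[0,0,0],[0,0,0],[0,0,0],[0,0,0],[0,0,0]]}'>/dev/null; python3 avg.py 6
python3 -m jog '{"fingers":[1,1,1,1,1],"linear":[[0,0,0.1],[0,0,0.2],[0,0,0.1],[0,0,0],[0,0,0]],"delta_rot":[[0,0,0],[0,0,0],[0,0,0],[0,0,0],[0,0,0]]}'>/dev/null; python3 avg.py 6
python3 -m jog '{"fingers":[1,1,1,1,1],"linear":[[0,0,0.1],[0,0,0.1],[0,0,0.1],[0,0,0],[0,0,0]],"delta_rot":[[0,0,0],[0,0,0],[0,0,0],[0,0,0],[0,0,0]]}'>/dev/null; python3 avg.py 10
```

```text
t 7.4667 pos [ 0.54464 -0.02493  0.11461] sd [2.5e-04 2.0e-05 3.4e-04] F [ 0.25  0.1  -1.5 ] sd [0.4  0.42 0.19] eff24 [-48.996 -21.54   -0.065] sd [0.101 0.088 0.015] nose 0.0399
t 8.1833 pos [ 0.54462 -0.02495  0.10864] sd [8.0e-05 1.0e-05 1.1e-04] F [ 0.21 -0.04 -1.18] sd [0.33 0.38 0.33] eff24 [-49.46  -21.361  -0.063] sd [0.027 0.026 0.005] nose 0.0339
t 8.9 pos [ 0.54459 -0.02496  0.10467] sd [1.e-05 1.e-05 2.e-05] F [ 0.35 -0.02 -0.89] sd [0.31 0.43 0.37] eff24 [-49.526 -21.189  -0.108] sd [0.031 0.023 0.002] nose 0.03
t 9.8167 pos [ 0.54467 -0.02495  0.10173] sd [2.e-05 1.e-05 2.e-05] F [-0.24 -0.26  0.48] sd [0.38 0.55 0.48] eff24 [-48.949 -20.658  -0.132] sd [0.012 0.03  0.018] nose 0.027
```

```bash
Z='"delta_rot":[[0,0,0],[0,0,0],[0,0,0],[0,0,0],[0,0,0]]}'
python3 -m jog '{"fingers":[1,1,1,1,1],"linear":[[0,0,-0.5],[0,0,-0.7],[0,0,-0.3],[-0.13,-0.7,0],[-0.27,-1.5,0]],"delta_rot":[[0,0,0],[0,0,0],[0,0,0],[0,0,0],[0,0,0]]}' >/dev/null
python3 -m jog '{"fingers":[1,1,1,1,1],"linear":[[-0.27,-1.5,0],[-0.27,-1.5,0],[-0.13,-0.7,0],[0,0,0.4],[0,0,0.4]],"delta_rot":[[0,0,0],[0,0,0],[0,0,0],[0,0,0],[0,0,0]]}'>/dev/null
python3 -m jog '{"fingers":[1,1,1,1,1],"linear":[[0,0,0],[0,0,0],[0,0,0],[0,0,0],[0,0,0]],"delta_rot":[[0,0,0],[0,0,0],[0,0,0],[0,0,0],[0,0,0]]}'>/dev/null; python3 avg.py 6
python3 -m jog '{"fingers":[1,1,1,1,1],"linear":[[0,0,0.1],[0,0,0.1],[0,0,0.2],[0,0,0.1],[0,0,0]],"delta_rot":[[0,0,0],[0,0,0],[0,0,0],[0,0,0],[0,0,0]]}'>/dev/null; python3 avg.py 6
python3 -m jog '{"fingers":[1,1,1,1,1],"linear":[[0,0,0.1],[0,0,0.1],[0,0,0.1],[0,0,0.1],[0,0,0]],"delta_rot":[[0,0,0],[0,0,0],[0,0,0],[0,0,0],[0,0,0]]}'>/dev/null; python3 avg.py 10
```

```text
t 11.3667 pos [0.50363 0.01862 0.1087 ] sd [7.e-05 8.e-05 1.e-05] F [ 0.32 -0.02 -1.24] sd [0.32 0.43 0.65] eff24 [-45.111 -20.607  -0.066] sd [0.01  0.003 0.   ] nose 0.034
t 12.0833 pos [0.5035  0.01873 0.10361] sd [8.e-05 2.e-05 9.e-05] F [-0.21  0.04 -1.09] sd [0.69 0.35 0.23] eff24 [-45.309 -20.291  -0.067] sd [0.023 0.022 0.006] nose 0.0289
t 13.0 pos [0.50362 0.01873 0.09973] sd [2.e-05 1.e-05 3.e-05] F [ 0.46 -0.09 -0.03] sd [0.5  0.44 0.64] eff24 [-4.4926e+01 -1.9653e+01 -1.7000e-02] sd [0.03  0.03  0.025] nose 0.025
```

```bash

python3 -m jog '{"fingers":[1,1,1,1,1],"linear":[[0,0,-0.5],[0,0,-0.7],[0,0,-0.3],[0.97,-0.17,0],[1.97,-0.36,0]],"delta_rot":[[0,0,0],[0,0,0],[0,0,0],[0,0,0],[0,0,0]]}' >/dev/null
python3 -m jog '{"fingers":[1,1,1,1,1],"linear":[[1.97,-0.36,0],[1.97,-0.36,0],[0.99,-0.17,0],[0,0,0.4],[0,0,0.4]],"delta_rot":[[0,0,0],[0,0,0],[0,0,0],[0,0,0],[0,0,0]]}'>/dev/null
python3 -m jog '{"fingers":[1,1,1,1,1],"linear":[[0,0,0.1],[0,0,0],[0,0,0],[0,0,0],[0,0,0]],"delta_rot":[[0,0,0],[0,0,0],[0,0,0],[0,0,0],[0,0,0]]}'>/dev/null; python3 avg.py 6
python3 -m jog '{"fingers":[1,1,1,1,1],"linear":[[0,0,0.1],[0,0,0.1],[0,0,0.1],[0,0,0],[0,0,0]],"delta_rot":[[0,0,0],[0,0,0],[0,0,0],[0,0,0],[0,0,0]]}'>/dev/null; python3 avg.py 6
python3 -m jog '{"fingers":[1,1,1,1,1],"linear":[[0,0,0.1],[0,0,0.1],[0,0,0.2],[0,0,0.1],[0,0,0]],"delta_rot":[[0,0,0],[0,0,0],[0,0,0],[0,0,0],[0,0,0]]}'>/dev/null; python3 avg.py 10
```

```text
t 14.55 pos [0.56185 0.07335 0.10583] sd [2.e-05 1.e-04 6.e-05] F [-0.25 -0.02 -1.44] sd [0.37 0.3  0.59] eff24 [-51.943 -21.703  -0.066] sd [0.039 0.021 0.001] nose 0.0311
t 15.2667 pos [0.56184 0.07347 0.10266] sd [4.e-05 2.e-05 4.e-05] F [ 0.09 -0.12 -0.99] sd [0.33 0.46 0.58] eff24 [-52.034 -21.57   -0.067] sd [0.018 0.016 0.001] nose 0.028
t 16.1833 pos [0.56196 0.07349 0.09777] sd [3.e-05 2.e-05 3.e-05] F [0.19 0.1  0.96] sd [0.59 0.38 0.5 ] eff24 [-5.1022e+01 -2.0576e+01 -2.3000e-02] sd [0.04  0.055 0.043] nose 0.0231
```

```bash

python3 -m jog '{"fingers":[1,1,1,1,1],"linear":[[0,0,-0.5],[0,0,-0.8],[0,0,-0.4],[0.13,0.7,0],[0.27,1.5,0]],"delta_rot":[[0,0,0],[0,0,0],[0,0,0],[0,0,0],[0,0,0]]}' >/dev/null
python3 -m jog '{"fingers":[1,1,1,1,1],"linear":[[0.27,1.5,0],[0.27,1.5,0],[0.13,0.7,0],[0,0,0.4],[0,0,0.4]],"delta_rot":[[0,0,0],[0,0,0],[0,0,0],[0,0,0],[0,0,0]]}'>/dev/null
python3 -m jog '{"fingers":[1,1,1,1,1],"linear":[[0,0,0.1],[0,0,0],[0,0,0],[0,0,0],[0,0,0]],"delta_rot":[[0,0,0],[0,0,0],[0,0,0],[0,0,0],[0,0,0]]}'>/dev/null; python3 avg.py 6
python3 -m jog '{"fingers":[1,1,1,1,1],"linear":[[0,0,0.1],[0,0,0.1],[0,0,0.1],[0,0,0],[0,0,0]],"delta_rot":[[0,0,0],[0,0,0],[0,0,0],[0,0,0],[0,0,0]]}'>/dev/null; python3 avg.py 6
python3 -m jog '{"fingers":[1,1,1,1,1],"linear":[[0,0,0.1],[0,0,0.1],[0,0,0.2],[0,0,0.1],[0,0,0]],"delta_rot":[[0,0,0],[0,0,0],[0,0,0],[0,0,0],[0,0,0]]}'>/dev/null; python3 avg.py 10 pics/b.png
```

```text
t 17.7333 pos [0.60293 0.02992 0.10583] sd [1.e-05 1.e-04 6.e-05] F [ 0.35 -0.07 -1.4 ] sd [0.18 0.33 0.22] eff24 [-55.813 -22.503  -0.065] sd [0.042 0.015 0.001] nose 0.0311
t 18.45 pos [0.60293 0.02979 0.10268] sd [3.e-05 1.e-05 4.e-05] F [ 0.17 -0.02 -1.27] sd [0.39 0.57 0.64] eff24 [-55.907 -22.368  -0.064] sd [0.019 0.017 0.001] nose 0.028
t 19.3667 pos [0.60305 0.02982 0.09778] sd [2.e-05 2.e-05 3.e-05] F [ 0.33 -0.17  0.99] sd [0.36 0.6  0.32] eff24 [-5.4795e+01 -2.1368e+01 -1.9000e-02] sd [0.044 0.057 0.045] nose 0.0231
```

View pics/b.png

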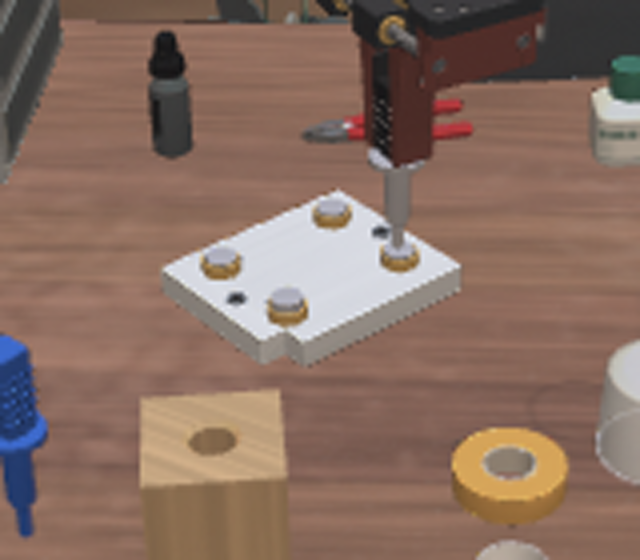

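```bash

python3 -m jog '{"fingers":[1,1,1,1,1],"linear":[[0,0,-0.5],[0,0,-0.8],[0,0,-0.4],[-0.97,0.17,0],[-1.97,0.36,0]],"delta_rot":[[0,0,0],[0,0,0],[0,0,0],[0,0,0],[0,0,0]]}' 60 >/dev/null
python3 -m jog '{"fingers":[1,1,1,1,1],"linear":[[-1.97,0.36,0],[-1.97,0.36,0],[-1,0.17,0],[0,0,0.4],[0,0,0.4]],"delta_rot":[[0,0,0],[0,0,0],[0,0,0],[0,0,0],[0,0,0]]}'>/dev/null
python3 -m jog '{"fingers":[1,1,1,1,1],"linear":[[0,0,0.2],[0,0,0.2],[0,0,0.2],[0,0,0.1],[0,0,0]],"delta_rot":[[0,0,0],[0,0,0],[0,0,0],[0,0,0],[0,0,0]]}'>/dev/null; python3 avg.py 6
python3 -m jog '{"fingers":[1,1,1,1,1],"linear":[[0,0,0.05],[0,0,0.05],[0,0,0.05],[0,0,0.05],[0,0,0]],"delta_rot":[[0,0,0],[0,0,0],[0,0,0],[0,0,0],[0,0,0]]}'; python3 avg.py 4
```

```text
t 20.9167 pos [ 0.54499 -0.02446  0.09989] sd [6.0e-05 1.5e-04 5.0e-05] F [0.25 1.53 1.89] sd [0.09 0.42 0.32] eff24 [-48.393 -19.951   0.125] sd [0.046 0.07  0.063] nose 0.0252
t: 21.33
position: [0.5448, -0.0249, 0.0977]
tcp_rot: [3.141, -0.001, 0.575]
wrist_force: [1.0, 1.3, 1.9]
gripper_width: 0.2
gripper_force: 60.0
t 21.5333 pos [ 0.54478 -0.0249   0.09778] sd [2.e-05 1.e-05 2.e-05] F [0.93 1.97 2.49] sd [0.59 0.32 0.48] eff24 [-47.866 -18.974   0.453] sd [0.003 0.036 0.03 ] nose 0.0231
```

```bash
for i in 1 2 3; do
python3 -m jog '{"fingers":[1,1,1,1,1],"linear":[[0,0,0.02],[0,0,0.02],[0,0,0.02],[0,0,0.02],[0,0,0.02]],"delta_rot":[[0,0,0],[0,0,0],[0,0,0],[0,0,0],[0,0,0]]}' |sed -n '2p;4p'; python3 avg.py 3; done
```

```text
position: [0.5446, -0.0251, 0.0967]
wrist_force: [0.7, 1.6, 3.2]
t 22.1 pos [ 0.5446  -0.02506  0.0967 ] sd [2.e-05 4.e-05 0.e+00] F [1.24 1.16 3.05] sd [0.23 0.25 0.39] eff24 [-47.507 -18.633   0.462] sd [0.018 0.01  0.009] nose 0.022
position: [0.5449, -0.025, 0.0963]
wrist_force: [-0.5, 1.8, 10.8]
t 22.6667 pos [ 0.54484 -0.025    0.09636] sd [1.e-05 1.e-05 0.e+00] F [-0.26  0.69  8.9 ] sd [0.28 0.54 0.26] eff24 [-44.556 -17.822  -0.141] sd [0.042 0.006 0.018] nose 0.0217
position: [0.5449, -0.025, 0.0955]
wrist_force: [-1.1, 0.3, 10.1]
t 23.2333 pos [ 0.54487 -0.02502  0.09548] sd [0.e+00 2.e-05 1.e-05] F [-1.04  0.88  9.83] sd [0.57 0.66 0.37] eff24 [-44.21  -17.676  -0.22 ] sd [0.003 0.012 0.006] nose 0.0208
```

```bash

python3 -m jog '{"fingers":[1,1,1,1,1],"linear":[[0,0,0.02],[0,0,0.02],[0,0,0.02],[0,0,0.02],[0,0,0.02]],"delta_rot":[[0,0,0],[0,0,0],[0,0,0],[0,0,0],[0,0,0]]}' |sed -n '2p;4p'; python3 avg.py 2
python3 -m jog '{"fingers":[1,1,1,1,1],"linear":[[0,0,-0.1],[0,0,-0.1],[0,0,-0.3],[0,0,-0.1],[0,0,0]],"delta_rot":[[0,0,0],[0,0,0],[0,0,0],[0,0,0],[0,0,0]]}' |sed -n '2p;4p'; python3 avg.py 12
python3 -m jog '{"fingers":[1,1,1,1,1],"linear":[[0,0,-0.1],[0,0,-0.3],[0,0,-0.1],[0,0,0],[0,0,0]],"delta_rot":[[0,0,0],[0,0,0],[0,0,0],[0,0,0],[0,0,0]]}' |sed -n '2p;4p'; python3 avg.py 6
```

```text
position: [0.5449, -0.025, 0.0945]
wrist_force: [-1.8, 1.5, 9.8]
t 23.75 pos [ 0.54489 -0.02501  0.09448] sd [2.e-05 2.e-05 0.e+00] F [-1.18  1.11 10.7 ] sd [0.14 0.24 0.05] eff24 [-44.251 -17.63   -0.218] sd [0.005 0.012 0.007] nose 0.0198
position: [0.5441, -0.0253, 0.0996]
wrist_force: [0.8, 1.0, 1.0]
t 24.7667 pos [ 0.54415 -0.02522  0.09943] sd [6.e-05 5.e-05 6.e-05] F [ 0.15 -0.14  0.71] sd [0.5  0.49 0.49] eff24 [-4.8887e+01 -2.0230e+01  1.9000e-02] sd [0.043 0.208 0.134] nose 0.0247
position: [0.5444, -0.025, 0.1047]
wrist_force: [0.8, 0.1, -1.0]
t 25.4833 pos [ 0.54439 -0.02499  0.10456] sd [2.e-05 1.e-05 2.e-05] F [ 0.3   0.38 -0.88] sd [0.51 0.32 0.42] eff24 [-49.765 -21.233  -0.061] sd [0.036 0.025 0.001] nose 0.0299
```

```bash

python3 -m jog '{"fingers":[1,1,1,1,1],"linear":[[0,0,0.1],[0,0,0.2],[0,0,0.1],[0,0,0.09],[0,0,0]],"delta_rot":[[0,0,0],[0,0,0],[0,0,0],[0,0,0],[0,0,0]]}' >/dev/null; python3 avg.py 14
python3 -m jog '{"fingers":[1,1,1,1,1],"linear":[[0,0,0.05],[0,0,0.1],[0,0,0.15],[0,0,0.1],[0,0,0.05]],"delta_rot":[[0,0,0],[0,0,0],[0,0,0],[0,0,0],[0,0,0]]}' |sed -n '2p;4p'
python3 -m jog '{"fingers":[1,1,1,1,1],"linear":[[0,0,0.04],[0,0,0.04],[0,0,0.04],[0,0,0.03],[0,0,0.03]],"delta_rot":[[0,0,0],[0,0,0],[0,0,0],[0,0,0],[0,0,0]]}' |sed -n '2p;4p'; python3 avg.py 3

```

```text
t 26.6 pos [ 0.54463 -0.025    0.09984] sd [3.e-05 2.e-05 4.e-05] F [ 0.2  -0.07  0.48] sd [0.37 0.37 0.41] eff24 [-4.8919e+01 -2.0299e+01  5.0000e-03] sd [0.03  0.066 0.042] nose 0.0251
position: [0.5447, -0.025, 0.0952]
wrist_force: [0.0, 0.4, 2.9]
position: [0.5449, -0.0249, 0.0943]
wrist_force: [-2.1, -1.2, 10.7]
t 27.5833 pos [ 0.5449  -0.02497  0.09431] sd [1.e-05 0.e+00 1.e-05] F [-1.71  0.16  9.62] sd [0.1  0.21 0.52] eff24 [-44.718 -18.603  -0.739] sd [0.053 0.024 0.008] nose 0.0196
```

```bash

python3 -m jog '{"fingers":[1,1,1,1,1],"linear":[[0,0,0.02],[0,0,0.02],[0,0,0.02],[0,0,0.02],[0,0,0]],"delta_rot":[[0,0,0],[0,0,0],[0,0,0],[0,0,0],[0,0,0]]}' |sed -n '2p;4p'; python3 avg.py 3
python3 -m jog '{"fingers":[1,1,1,1,1],"linear":[[0,0,-0.1],[0,0,-0.3],[0,0,-0.4],[0,0,-0.25],[0,0,0]],"delta_rot":[[0,0,0],[0,0,0],[0,0,0],[0,0,0],[0,0,0]]}' >/dev/null; 
python3 avg.py 6
python3 -m jog '{"fingers":[1,1,1,1,1],"linear":[[0,0,0.1],[0,0,0.2],[0,0,0.1],[0,0,0.0],[0,0,0]],"delta_rot":[[0,0,0],[0,0,0],[0,0,0],[0,0,0],[0,0,0]]}' >/dev/null; python3 avg.py 12
python3 -m jog '{"fingers":[1,1,1,1,1],"linear":[[0,0,0.05],[0,0,0.1],[0,0,0.05],[0,0,0.0],[0,0,0]],"delta_rot":[[0,0,0],[0,0,0],[0,0,0],[0,0,0],[0,0,0]]}' >/dev/null; python3 avg.py 12
```

```text
position: [0.5449, -0.025, 0.0936]
wrist_force: [-1.6, -0.1, 10.9]
t 28.15 pos [ 0.54493 -0.02496  0.0936 ] sd [1.e-05 1.e-05 1.e-05] F [-1.75 -0.03 10.05] sd [0.54 0.35 0.55] eff24 [-44.555 -18.529  -0.788] sd [0.004 0.001 0.001] nose 0.0189
t 28.8667 pos [ 0.54409 -0.02507  0.10285] sd [7.0e-05 3.0e-05 1.1e-04] F [ 0.    0.16 -0.91] sd [0.13 0.5  0.77] eff24 [-49.965 -21.217  -0.053] sd [0.107 0.077 0.01 ] nose 0.0282
t 29.8833 pos [ 0.54453 -0.02501  0.09921] sd [1.e-05 1.e-05 3.e-05] F [ 0.02 -0.01  0.41] sd [0.7  0.53 0.56] eff24 [-49.146 -20.686  -0.188] sd [0.028 0.012 0.006] nose 0.0245Traceback (most recent call last):
  File "avg.py", line 5, in <module>
    p=ctrl.camera("side"); s=ctrl.state(); F.append(s["wrist_force"]);P.append(s["position"]);E.append(s["effort"])
ValueError: 200 camera calls are used up
```

```bash
cat > st.py <<'E'
from rig import ctrl
import numpy as np
s=ctrl.state(); print("t",round(s["t"],2),np.round(s["position"],5),np.round(s["wrist_force"],2),np.round(np.array(s["effort"])[[1,3,5]],3),"nose",round(s["position"][2]-.0747,4))
E
python3 st.py
for i in 1 2 3; do python3 -m jog '{"fingers":[1,1,1,1,1],"linear":[[0,0,0],[0,0,0],[0,0,0],[0,0,0],[0,0,0]],"delta_rot":[[0,0,0],[0,0,0],[0,0,0],[0,0,0],[0,0,0]]}' >/dev/null; python3 st.py; done
```

```text
t 30.8 [ 0.54455 -0.02498  0.09719] [-0.66 -0.58  1.63] [-48.757 -20.357  -0.224] nose 0.0225
t 31.22 [ 0.54453 -0.02504  0.09715] [ 0.14 -0.18  0.72] [-48.742 -20.321  -0.207] nose 0.0225
t 31.63 [ 0.54453 -0.02501  0.09717] [0.13 0.87 1.19] [-48.732 -20.299  -0.195] nose 0.0225
t 32.05 [ 0.54453 -0.025    0.09718] [0.15 0.78 1.13] [-48.726 -20.283  -0.188] nose 0.0225
```

Button 0 now gives the same force at the same depth as the level ones, to within about 0.2 mm. I'll take the probe back to its stand.

```bash

python3 -m jog '{"fingers":[1,1,1,1,1],"linear":[[0,0,-0.8],[0,0,-2],[0,0,-2],[0,0,-1.5],[0,0,-0.6]],"delta_rot":[[0,0,0],[0,0,0],[0,0,0],[0,0,0],[0,0,0]]}' >/dev/null
python3 -m jog '{"fingers":[1,1,1,1,1],"linear":[[-1.1,1.4,0],[-2.2,2.8,0],[-2.2,2.8,0],[-2.2,2.8,0],[-2.2,2.8,0]],"delta_rot":[[0,0,0],[0,0,0],[0,0,0],[0,0,0],[0,0,0]]}' >/dev/null
python3 -m jog '{"fingers":[1,1,1,1,1],"linear":[[-1.1,1.4,0],[0,0,0],[0,0,0],[0,0,0],[0,0,0]],"delta_rot":[[0,0,0],[0,0,0],[0,0,0],[0,0,0],[0,0,0]]}' >/dev/null
python3 -m jog '{"fingers":[1,1,1,1,1],"linear":[[0,0,0],[0,0,0],[0,0,0],[0,0,0],[0,0,0]],"delta_rot":[[0,0,0],[0,0,0],[0,0,0],[0,0,0],[0,0,0]]}'; python3 st.py
```

```text
t: 33.72
position: [0.5285, -0.2021, 0.1662]
tcp_rot: [3.142, -0.0, 0.576]
wrist_force: [0.8, -0.1, -1.5]
gripper_width: 0.202
gripper_force: 60.0
t 33.72 [ 0.52849 -0.20209  0.1662 ] [ 0.84 -0.13 -1.52] [-4.9436e+01 -2.4240e+01 -4.3000e-02] nose 0.0915
```

```bash

python3 -m jog '{"fingers":[1,1,1,1,1],"linear":[[0,0,0.6],[0,0,1],[0,0,1.2],[0,0,1.2],[0,0,1.2]],"delta_rot":[[0,0,0],[0,0,0],[0,0,0],[0,0,0],[0,0,0]]}' |sed -n '2p;4p'
python3 -m jog '{"fingers":[1,1,1,1,1],"linear":[[0,0,1],[0,0,0.5],[0,0,0.2],[0,0,0.1],[0,0,0]],"delta_rot":[[0,0,0],[0,0,0],[0,0,0],[0,0,0],[0,0,0]]}' |sed -n '2p;4p'
python3 -m jog '{"fingers":[1,1,1,1,1],"linear":[[0,0,0.1],[0,0,0.1],[0,0,0.05],[0,0,0],[0,0,0]],"delta_rot":[[0,0,0],[0,0,0],[0,0,0],[0,0,0],[0,0,0]]}' |sed -n '2p;4p'
python3 -m jog '{"fingers":[1,1,1,1,1],"linear":[[0,0,0],[0,0,0],[0,0,0],[0,0,0],[0,0,0]],"delta_rot":[[0,0,0],[0,0,0],[0,0,0],[0,0,0],[0,0,0]]}' |sed -n '2p;4p'; python3 st.py
```

```text
position: [0.5278, -0.2022, 0.1123]
wrist_force: [-0.1, -0.4, -2.2]
position: [0.5287, -0.2024, 0.0963]
wrist_force: [0.6, 0.0, -0.3]
position: [0.5285, -0.2024, 0.0938]
wrist_force: [0.3, 0.3, -1.0]
position: [0.5284, -0.2023, 0.0937]
wrist_force: [0.8, -0.3, -2.0]
t 35.38 [ 0.52843 -0.20232  0.09368] [ 0.8 -0.3 -2. ] [-5.231e+01 -2.113e+01 -4.500e-02] nose 0.019
```

Still free, with 4 mm to go. I'll seat it gently.

```bash

python3 -m jog '{"fingers":[1,1,1,1,1],"linear":[[0,0,0.1],[0,0,0.1],[0,0,0.1],[0,0,0.05],[0,0,0]],"delta_rot":[[0,0,0],[0,0,0],[0,0,0],[0,0,0],[0,0,0]]}' |sed -n '2p;4p'
python3 -m jog '{"fingers":[1,1,1,1,1],"linear":[[0,0,0.03],[0,0,0.03],[0,0,0.02],[0,0,0],[0,0,0]],"delta_rot":[[0,0,0],[0,0,0],[0,0,0],[0,0,0],[0,0,0]]}' |sed -n '2p;4p'; python3 st.py
```

```text
position: [0.5283, -0.2023, 0.0899]
wrist_force: [0.7, 0.9, -0.9]
position: [0.5285, -0.2023, 0.0897]
wrist_force: [-1.3, -0.4, 4.0]
t 36.22 [ 0.52845 -0.20232  0.08966] [-1.26 -0.45  4.02] [-50.018 -20.58   -0.635] nose 0.015
```

The collar seats at the original height (0.0897), so the probe did not slip in the grip and the level measurement stands. I'll release and retreat.

```bash

python3 -m jog '{"fingers":[1.9,2.1,2.5,3.5,4.5],"linear":[[0,0,0],[0,0,0],[0,0,0],[0,0,0],[0,0,0]],"delta_rot":[[0,0,0],[0,0,0],[0,0,0],[0,0,0],[0,0,0]]}' 
python3 -m jog '{"fingers":[4.5,4.5,4.5,4.5,4.5],"linear":[[0,0,0],[0,0,0],[0,0,0],[0,0,0],[0,0,-0.5]],"delta_rot":[[0,0,0],[0,0,0],[0,0,0],[0,0,0],[0,0,0]]}' 
python3 -m jog '{"fingers":[4.5,4.5,4.5,4.5,4.5],"linear":[[0,0,-1.5],[0,0,-2.5],[0,0,-3],[0,0,-3],[0,0,-2]],"delta_rot":[[0,0,0],[0,0,0],[0,0,0],[0,0,0],[0,0,0]]}'
python3 -m jog '{"fingers":[4.5,4.5,4.5,4.5,4.5],"linear":[[0,0,0],[0,0,0],[0,0,0],[0,0,0],[0,0,0]],"delta_rot":[[0,0,0],[0,0,0],[0,0,0],[0,0,0],[0,0,0]]}'
```

```text
t: 36.63
position: [0.5284, -0.2023, 0.0893]
tcp_rot: [3.142, -0.0, 0.575]
wrist_force: [0.4, -0.0, 0.1]
gripper_width: 0.398
gripper_force: 0.0
t: 37.05
position: [0.5278, -0.2021, 0.0937]
tcp_rot: [-3.14, 0.001, 0.576]
wrist_force: [1.1, -0.3, -0.4]
gripper_width: 0.512
gripper_force: 0.0
t: 37.47
position: [0.5293, -0.2025, 0.2177]
tcp_rot: [3.139, -0.002, 0.575]
wrist_force: [0.2, -0.0, -0.9]
gripper_width: 0.512
gripper_force: 0.0
t: 37.88
position: [0.5276, -0.2021, 0.213]
tcp_rot: [-3.14, 0.002, 0.576]
wrist_force: [-0.2, 0.5, 0.2]
gripper_width: 0.516
gripper_force: 0.0
```

```bash
python3 -c "
from rig import ctrl
print(ctrl.close_job())"
```

```text
the job is handed in; nothing more can be done
None
```

The job is handed in at about 38 s: all four buttons were touched in clockwise order from the notch, the proud one (next to the notch) was pressed level to within about 0.2 mm by force measurement, and the probe was set back in its stand at its original height, though I had no camera calls left to check the end state by eye.

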